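Open the descaler bottle's push-and-turn safety cap

ROBOT

A 7-joint arm with a two-finger parallel gripper is mounted at the origin on the work surface. World frame = base frame: x ahead of the robot, y to its left, z up, the work surface at z = 0. Lengths are in m, angles in rad, forces in N, time in s.
With the tool pointing down it reaches from about 0.35 to 0.9 m from the base axis. Payload 19.9 kg.
Tool frame: the origin (TCP) lies on the centre line of the jaws, within the pads' length; the fingertips stand 14 mm ahead of it and the grasp point (between the pads) lies 5 mm behind it; z points along the fingers, y is the direction in which the jaws open and shut (so a half turn about z gives the same grasp; the last joint's range is limited). The gripper opens to 94 mm and grips with 3 to 60 N. Pads are 16 mm wide; open, the fingers measure 119 mm over their backs; the gripper's body (75 mm by 177 mm) begins 78 mm behind the grasp point.
Start: joints at [-1.317, 0.417, -0.01, 1.614, 0.005, 1.111, -0.053], TCP at [0.182, 0.598, 0.219] pointing down, gripper open.
Joint ranges: [-2.81, 2.81], [-0.39, 2.02], [-1.27, 1.25], [0.06, 2.57], [-1.19, 4.33], [0.19, 2], [-2.82, 2.82]. Speed limits (rad/s): [1.89, 1.89, 2.39, 2.39, 3.01, 3.01, 3.01].

INTERFACE

Orientations are given as a rotation vector (axis times angle).
In Python, from workcell import robot, cams, spotter gives the robot as it stands.
- The arm moves only by the tool arm_command, never from a script. Its argument "plan" is a list of rows, each an object with "linear": the shift along the tool's x, y, z in cm, a list of three; "spin": the turn about the tool's z in rad. In form: [{"linear": [tx, ty, tz], "spin": spin}, ...]. A call has 1 to 12 rows; each row shifts and turns the commanded pose from where the row before left it, along the tool's axes as they then stand; what a row does not reach is not made up. A row lasts 1/10 s, in which the tool goes at most 50 mm and 8.59 degrees, less where a joint would pass 70% of its speed; a pose out of reach is approached as far as the arm can. A call with a gripper value outside its range is refused whole. "fingers" is the finger opening in cm, from 0 to 9.4, set as the call begins (left out, the last holds). The fingers move at their own pace and stop on an object; "force" is the grip in N (left out, the last holds). Time passes only in rows, so rows that do not move let the fingers close. It gives the time, the measured TCP pose, the force and the opening at its end, in the units of the state.
- robot.read_state(): the state, without advancing time (a new reading comes with each control period).
- cams.snapshot(name): name is "scene" or "side" or "wrist"; returns a dict with "img" (480x640x3 uint8, red, green, blue), "depth" (480x640 float32, m along the optical axis (not along the pixel's ray), 0 where there is no reading), "intrinsics" (3x3 intrinsics, pixels), "rvec" (rotation vector, rad) and "tvec" (3), from world to camera coordinates, as OpenCV has them. Camera axes: x right, y down, z forward; pixel columns grow to the right and rows downward; lengths in m; the calibration is good to about 2 mm. A picture is of the moment at which its call begins.
- robot.hand_in(): hands the job in, once; it reports no verdict.
Trained networks look in a picture, given as the dict that the camera call returned (one of the last four; its "shot" number tells which), for a name from the list of things; names that differ only in an ending like _2 or _b are one class to them, and where a whole thing is asked for, a point or a joint stands for the part that bears it (a point fixed in the world has none). Each returns a list of dicts, best first, with "p" (0 to 1); they miss things now and then, are a little off and sometimes report something else, mostly with a low value. They report only what shows in the picture. A call takes as long as a camera call. They do not tell look-alikes from the thing itself.
- spotter.cut_out(name, picture): "pixels" (480x640 bool, what is visible of it) and "position" ([column, row] in pixels, amid what is visible of it).
- spotter.pinpoint(name, picture): "position" ([column, row] in pixels: a listed point, or the origin of a listed thing).
The state is a dict: "time_s": time; "joints": joint angles; "qd": joint speeds; "joint_efforts": joint torques, N m; "eef_pos": TCP position; "eef_rot": TCP orientation; "contact_force": force on the tool from outside, world axes, zero at the start; "torque": the same for the moment, N m; "finger_gap": finger opening in m.
Only numpy, scipy, OpenCV 4.12 (cv2) and the standard library are available. Lean on these libraries where they do the work, as an engineer would, in place of code of your own. Each camera call takes 0.05 s, during which the arm holds its last target.

TASK

The combi steamer is due for descaling: open the descaler bottle, the one in the steel caddy with the wide ribbed push-and-turn safety cap. Press the cap down and, keeping it down, twist it anticlockwise until it is free, then lift it off and finish still holding it in the gripper, level and steady, straight above the open mouth with about 6 cm of air below it, so that it drips back into the bottle. The bottle stays standing in its pocket, and everything else stays where it is.

Things in the scene. Friction and masses are not known exactly. Their poses are not given: they have to be found in the camera images.
- descaler_bottle: Descaler bottle: white plastic, 80 x 80 mm square, straight sides to 128 mm, shoulders sloping in to the neck; the only caddy bottle with a wide (56 mm) ribbed cap. 0.4 to 0.85 kg, loose in a pocket (any of the three) that keeps it from turning, 2 mm play a side. Origin: centre of its underside; z up the neck's axis. Cap locked: cap rim at 150 mm, cap top at 184 mm, shoulders below 142 mm.
- mouth (a point): Centre of the rim of the descaler bottle's neck (38 mm across), on the neck's axis, 172 mm above the bottle's underside, inside the cap at the start.
- cap: Push-and-turn safety cap: grey ribbed plastic, straight skirt 56 mm across, 34 mm tall, 55 g. Origin: centre of its lower rim; z up; x parallel to the bottle's x while locked. Bayonet lugs hold it: unpressed it turns 2 degrees and will not lift off. Pressed 3 mm or more it turns anticlockwise seen from above; free from 44 to 80 degrees (aim for 62), hard stop at about 88. Then it lifts straight off.
- cap_top (a point): Centre of the cap's flat top, 34 mm above the cap's origin. A spring inside resists pressing: 4 N at rest, 12 N fully down at 4.5 mm, then a hard stop. Once turned free the spring raises the cap 2 mm; its lugs leave the neck after 14 mm of lift, its rim clears the mouth after 22 mm. A firm grip (25 to 50 N) on the skirt, fingertips 20 to 28 mm below this point, presses, turns and lifts it.
- caddy: Stainless bottle caddy screwed to the bench: 100 x 358 mm base, three square pockets in a row along its own y axis at 104 mm pitch (centres at -104, 0, +104 mm), walls to 50 mm, floor 3 mm thick. Origin: centre of its underside on the bench. Does not move.
- fliptop_bottle: Bystander in the caddy: same white square bottle body (80 x 80 mm) with a narrow grey domed flip-top closure 31 mm across, top 174 mm above its underside. Origin: centre of its underside.
- screwtop_bottle: Bystander in the caddy: same white square bottle body with a small smooth grey screw cap 37 mm across, top 165 mm above its underside. Origin: centre of its underside.
- measuring_jug: Bystander: aluminium jug with a handle, 104 mm across, 125 mm tall. Origin: centre of its underside.
- scrub_brush: Bystander: white scrubbing brush lying on the bench near the caddy. Origin: on its underside.
- steel_bowl: Bystander: steel bowl, 170 mm across, 70 mm tall. Origin: centre of its underside.
- oil_bottle: Bystander: clear squeeze bottle with pointed nozzle, 66 mm across, 191 mm tall. Origin: centre of its underside.
- tongs: Bystander: steel tongs lying on the bench, 245 mm long, 22 mm high. Origin: about the middle, on the underside.
Not all that is in view belongs to the job. There is more than one size of the cap; the one meant has the size given above. Leave any green look-alike of the descaler_bottle alone.

How it is judged:
By the outcome, as a careful person would: the job done as asked, in the order asked, and still so for the second after the job is handed in, while the arm keeps its last pose, push and grip.
It also fails if it takes over 35 s, if anything falls off the work surface, if the arm or the gripper's body presses on something with over 40 N, if the wrist force passes 120 N, or if a joint passes its speed limit or range.

## Working session

There is one attempt and no reset: what is moved stays moved. The work goes in short steps, Python scripts to look and compute and a tool call to move; the robot and the scene stay as the last step left them, time stands still between calls to the robot, and variables do not carry over. Pictures are saved under pics/ and viewed, and the job is handed in when it is done.

Besides the shell and the picture viewer there is one more tool, called after "Call:" as name(argument=value, ...) on one line, values as JSON. arm_command: Moves the arm, as the interface text tells. Its arguments: {"type":"object","properties":{"plan":{"type":"array","items":{"type":"object","properties":{"linear":{"type":"array","items":{"type":"number"}},"spin":{"type":"number"}}}},"fingers":{"type":"number"},"force":{"type":"number"}},"required":["plan"]}

```bash
ls; mkdir -p pics; cat > h.py <<'E'
import numpy as np, cv2
from workcell import robot, cams, spotter
def snap(n,save):
    s=cams.snapshot(n); cv2.imwrite('pics/'+save+'.png',cv2.cvtColor(s['img'],cv2.COLOR_RGB2BGR)); return s
def world(s,u,v,d=None):
    K=np.array(s['intrinsics']);R,_=cv2.Rodrigues(np.array(s['rvec'],float));t=np.array(s['tvec'],float).ravel()
    u=np.atleast_1d(u).astype(float);v=np.atleast_1d(v).astype(float)
    if d is None: d=s['depth'][v.astype(int),u.astype(int)]
    p=np.stack([(u-K[0,2])/K[0,0]*d,(v-K[1,2])/K[1,1]*d,d+0*u],1)
    return (p-t)@R
def proj(s,P):
    q,_=cv2.projectPoints(np.atleast_2d(P).astype(float),np.array(s['rvec'],float),np.array(s['tvec'],float),np.array(s['intrinsics']),None); return q[:,0]
E
python3 - <<'E'
from h import *
st=robot.read_state(); print(st)
for n in ['scene','side','wrist']:
    s=snap(n,n+'1')
    for nm in ['cap','descaler_bottle']:
        for r in spotter.cut_out(nm,s)[:5]:
            u,v=np.nonzero(r['pixels'])[::-1]
            w=world(s,u,v); ok=s['depth'][v,u]>0
            print(n,nm,round(r['p'],2),r['position'],len(u),np.median(w[ok],0).round(3))
    for r in spotter.pinpoint('cap_top',s)[:4]: print(n,'cap_top',r['p'],r['position'],world(s,*r['position']).round(3))
E
```

```text
pics
{'time_s': 0.0, 'joints': array([-1.31751394,  0.41798432, -0.01028483,  1.61417494,  0.00468312,
        1.11071125, -0.0530104 ]), 'qd': array([ 0.00057498, -0.000506  , -0.00045746,  0.00118797,  0.00117276,
        0.00056665,  0.00125072]), 'joint_efforts': array([ 8.43921634e-05, -8.51261258e+01,  6.38629217e-01, -4.25976920e+01,
       -4.87720210e-02,  1.87541172e-02,  1.09359150e-04]), 'eef_pos': array([0.18149271, 0.59768352, 0.21881859]), 'eef_rot': array([-4.61394487e-01, -3.10742507e+00,  1.96356806e-03]), 'contact_force': array([ 0.36930196, -1.38450563,  1.38072701]), 'torque': array([-0.0109165 , -0.02170081,  0.01305014]), 'finger_gap': 0.09389890868818146}
scene cap 0.89 [330.2, 237.0] 695 [0.526 0.086 0.185]
scene cap 0.72 [381.9, 255.4] 304 [0.398 0.113 0.023]
scene cap 0.65 [278.1, 291.4] 1106 [0.66  0.086 0.046]
scene cap 0.15 [431.5, 290.8] 1112 [0.348 0.234 0.017]
scene descaler_bottle 0.86 [363.1, 196.1] 2149 [ 0.38  -0.013  0.111]
scene descaler_bottle 0.55 [328.1, 260.3] 1412 [0.547 0.106 0.119]
scene cap_top 0.71 [330.6, 230.7] [[0.522 0.079 0.186]]
scene cap_top 0.56 [275.5, 290.6] [[0.659 0.078 0.049]]
side cap 0.95 [324.6, 206.5] 568 [0.519 0.065 0.184]
side cap 0.51 [275.1, 253.3] 195 [0.395 0.108 0.024]
side descaler_bottle 0.79 [324.4, 231.8] 1036 [0.5   0.047 0.125]
side descaler_bottle 0.64 [277.6, 289.4] 2158 [ 0.361 -0.072  0.123]
side descaler_bottle 0.37 [342.5, 260.0] 1842 [ 0.517 -0.053  0.126]
side cap_top 0.85 [324.3, 199.0] [[0.525 0.087 0.187]]
side cap_top 0.57 [370.3, 223.1] [[0.654 0.094 0.048]]
side cap_top 0.48 [275.4, 251.7] [[0.398 0.109 0.023]]
side cap_top 0.44 [339.7, 281.9] [[ 0.503 -0.07   0.074]]
```

View pics/scene1.png

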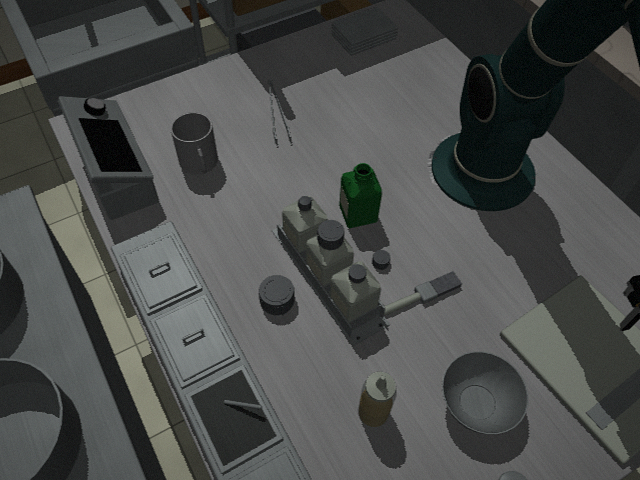

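View pics/side1.png

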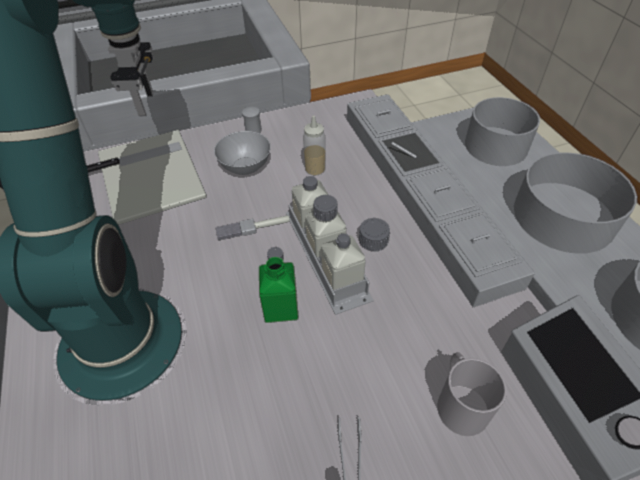

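View pics/wrist1.png

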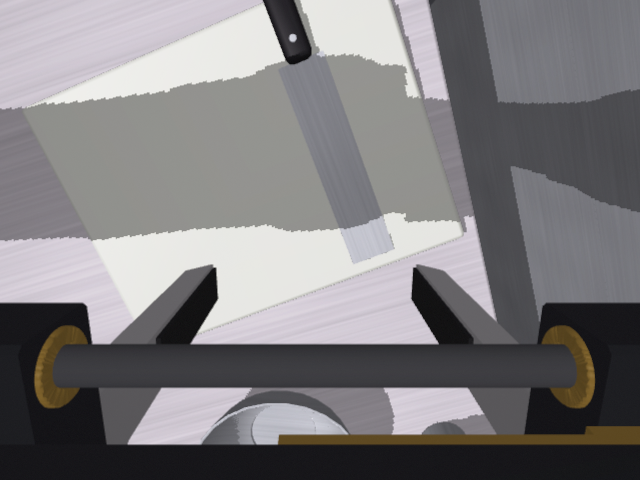

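```bash
python3 -c "
import cv2
a=cv2.imread('pics/scene1.png')[120:340,230:480];b=cv2.imread('pics/side1.png')[160:360,220:420]
cv2.imwrite('pics/c1.png',cv2.resize(a,None,fx=2.7,fy=2.7,interpolation=2));cv2.imwrite('pics/c2.png',cv2.resize(b,None,fx=3,fy=3,interpolation=2))"
```

```text
(no output)
```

View pics/c1.png

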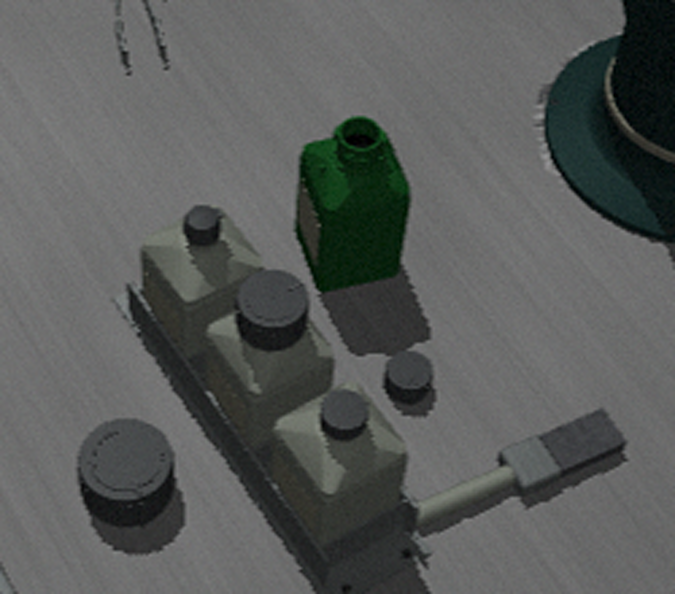

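View pics/c2.png

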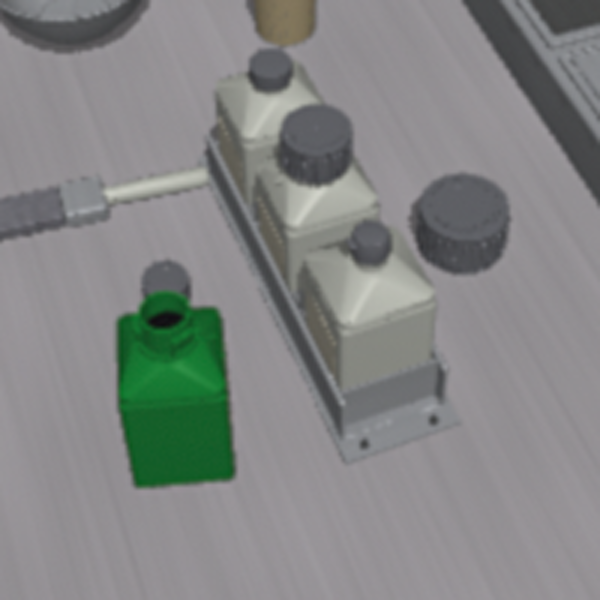

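Candidates (scene image): the wide ribbed cap on the middle caddy bottle (330,235), a larger loose cap (277,292), a small loose cap (382,258), the flip-top (357,272), the screw cap (305,203), and the green bottle (361,195). By the description it is the middle one, about 56 mm wide with its top at 0.187 m, and the crops confirm it. Next I'll measure it accurately.

```bash
python3 - <<'E'
from h import *
def circ(p):
    A=np.c_[2*p,np.ones(len(p))];x=np.linalg.lstsq(A,(p**2).sum(1),rcond=None)[0];return x[:2],np.sqrt(x[2]+x[:2]@x[:2])
for n in ['scene','side']:
    s=cams.snapshot(n)
    v,u=np.mgrid[0:480,0:640];u=u.ravel();v=v.ravel();w=world(s,u,v);
    ok=(s['depth'].ravel()>0)&(np.hypot(w[:,0]-.523,w[:,1]-.083)<.05)
    t=w[ok&(w[:,2]>.17)]
    print(n,'zmax pct',np.percentile(t[:,2],[50,80,95]).round(4),len(t))
    f=w[ok&(w[:,2]>.182)]
    h=cv2.convexHull(f[:,:2].astype(np.float32))[:,0]; c,r=cv2.minEnclosingCircle(f[:,:2].astype(np.float32))
    print(' top mean',f.mean(0).round(4),'circfit hull',circ(h.astype(float)),'mec',c,r)
    # other caps heights
    for nm in ['fliptop_bottle','screwtop_bottle','caddy','scrub_brush','descaler_bottle']:
        for q in spotter.pinpoint(nm,s)[:2]: print(nm,round(q['p'],2),q['position'],world(s,*q['position']).round(3))
    # caddy / bottle axis: bottle points of 3 bottles between z .06 and .12
    b=w[(s['depth'].ravel()>0)&(w[:,2]>.16)&(w[:,2]<.2)&(np.hypot(w[:,0]-.523,w[:,1]-.083)<.14)]
    # cluster centers
    lab=cv2.kmeans(b[:,:2].astype(np.float32),3,None,(3,50,1e-5),5,2)
    for k in range(3):
        g=b[lab[1].ravel()==k]; print(' cl',len(g),((g.min(0)+g.max(0))/2).round(4),g[:,2].max().round(3))
    c3=lab[2]
E
```

```text
scene zmax pct [0.1861 0.1883 0.1899] 570
 top mean [0.5229 0.0799 0.1867] circfit hull (array([0.5217921 , 0.07902834]), np.float64(0.02829955739174716)) mec (0.5207524299621582, 0.07985623925924301) 0.029543504118919373
fliptop_bottle 0.59 [304.0, 246.4] [[0.551 0.016 0.064]]
screwtop_bottle 0.59 [353.8, 308.0] [[0.549 0.223 0.103]]
screwtop_bottle 0.28 [199.9, 160.1] [[ 0.649 -0.355  0.049]]
caddy 0.65 [325.5, 276.1] [[0.556 0.121 0.088]]
scrub_brush 0.97 [418.6, 296.7] [[0.376 0.235 0.014]]
scrub_brush 0.22 [475.5, 402.5] [[0.413 0.491 0.003]]
descaler_bottle 0.74 [361.9, 210.9] [[0.385 0.001 0.072]]
descaler_bottle 0.69 [477.5, 401.6] [[0.408 0.491 0.002]]
 cl 641 [0.5221 0.0795 0.1766] 0.193
 cl 242 [0.5196 0.1828 0.167 ] 0.174
 cl 166 [ 0.5251 -0.024   0.1704] 0.181
side zmax pct [0.1853 0.187  0.1881] 442
 top mean [0.5225 0.0745 0.1858] circfit hull (array([0.52232982, 0.07569809]), np.float64(0.02855491419097411)) mec (0.5219870209693909, 0.07589141279459) 0.03019057586789131
fliptop_bottle 0.66 [342.6, 279.9] [[ 0.511 -0.069  0.078]]
fliptop_bottle 0.57 [328.1, 253.7] [[ 0.493 -0.024  0.128]]
screwtop_bottle 0.62 [312.0, 226.3] [[0.486 0.067 0.129]]
caddy 0.69 [329.4, 252.5] [[ 0.497 -0.022  0.128]]
descaler_bottle 0.85 [325.3, 252.5] [[ 0.488 -0.017  0.127]]
 cl 155 [ 0.5251 -0.0288  0.1688] 0.177
 cl 508 [0.5214 0.0758 0.1754] 0.191
 cl 142 [0.5205 0.1795 0.1655] 0.17
```

Call:
arm_command(plan=[{"linear": [0, 0, -4], "spin": 0}, {"linear": [0, 0, -4], "spin": 0}, {"linear": [-3.4, -2.85, 0], "spin": 0}, {"linear": [-3.4, -2.85, 0], "spin": 0}, {"linear": [-3.4, -2.85, 0], "spin": 0}, {"linear": [-3.4, -2.85, 0], "spin": 0}, {"linear": [-3.4, -2.85, 0], "spin": 0}, {"linear": [-3.4, -2.85, 0], "spin": 0}, {"linear": [-3.4, -2.85, 0], "spin": 0}, {"linear": [-3.4, -2.85, 0], "spin": 0}, {"linear": [-3.4, -2.85, 0], "spin": 0}, {"linear": [-3.4, -2.85, 0], "spin": 0}], fingers=9.4, force=35)

```text
time_s: 2.4
eef_pos: [0.4248, 0.2249, 0.2998]
eef_rot: [0.461, 3.107, 0.001]
contact_force: [0.6, 0.7, 0.2]
finger_gap: 0.094
```

Call:
arm_command(plan=[{"linear": [0, 0, 0], "spin": 0.14}, {"linear": [0, 0, 0], "spin": 0.14}, {"linear": [0, 0, 0], "spin": 0.14}, {"linear": [0, 0, 0], "spin": 0.14}, {"linear": [0, 0, 0], "spin": 0.14}, {"linear": [0, 0, 0], "spin": 0.14}, {"linear": [0, 0, 0], "spin": 0.14}, {"linear": [0, 0, 0], "spin": 0.14}, {"linear": [0, 0, 0], "spin": 0.13}, {"linear": [0, 0, 0], "spin": 0}])

```text
time_s: 3.4
eef_pos: [0.4241, 0.2265, 0.2996]
eef_rot: [2.195, 2.247, 0.0]
contact_force: [0.0, 0.0, 0.3]
finger_gap: 0.0943
```

```bash
cat > m.py <<'E'
from h import *
from scipy.spatial.transform import Rotation as Ro
def status(T=(0.522,0.0775,0.187)):
    st=robot.read_state();R=Ro.from_rotvec(st['eef_rot']).as_matrix()
    print('t',st['time_s'],'pos',st['eef_pos'].round(4),'yaw y',np.degrees(np.arctan2(R[1,1],R[0,1])).round(2),'zaxis',R[:,2].round(4),'F',st['contact_force'].round(1),'M',st['torque'].round(2),'gap',st['finger_gap'],'q',st['joints'].round(2))
    print('to target in tool cm',((np.array(T)-st['eef_pos'])@R*100).round(2))
    return st,R
E
python3 - <<'E'
from m import *
status()
s=snap('wrist','w2')
for nm in ['cap']:
  for r in spotter.cut_out(nm,s)[:3]:
    v,u=np.nonzero(r['pixels']);w=world(s,u,v);k=s['depth'][v,u]>0
    f=w[k&(w[:,2]>.18)]
    if len(f)>50: print(r['p'],r['position'],f.mean(0).round(4),cv2.minEnclosingCircle(f[:,:2].astype(np.float32)),f[:,2].std())
for r in spotter.pinpoint('cap_top',s)[:3]: print(r,world(s,*r['position']).round(4))
E
```

```text
t 3.4 pos [0.4241 0.2265 0.2996] yaw y 1.35 zaxis [ 1.e-04  0.e+00 -1.e+00] F [0.  0.  0.3] M [-0.06  0.07 -0.01] gap 0.09426521026626969 q [-0.88  0.08  0.34  1.87 -0.03  1.2  -0.5 ]
to target in tool cm [-15.13   9.44  11.26]
0.7 [427.5, 409.4] [0.5223 0.0817 0.1865] ((0.5224888324737549, 0.07839212566614151), 0.0287522803992033) 0.0012745678339011763
{'position': [289.0, 304.7], 'p': 0.92} [[0.3972 0.1013 0.0254]]
{'position': [429.5, 415.8], 'p': 0.75} [[0.5218 0.0772 0.187 ]]
{'position': [513.3, 337.8], 'p': 0.75} [[0.6594 0.0758 0.0475]]
```

View pics/w2.png

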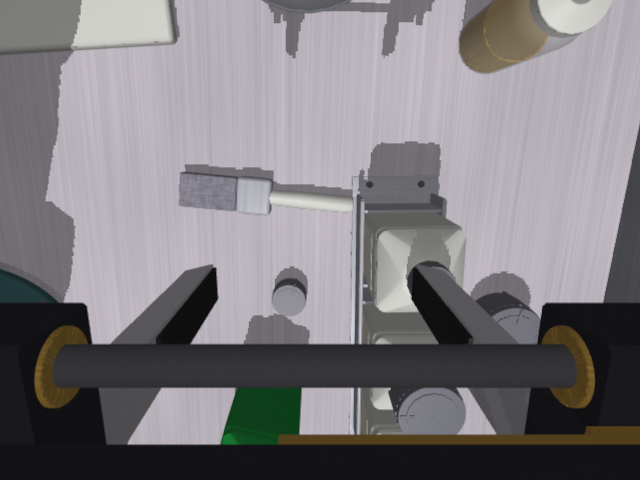

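Call:
arm_command(plan=[{"linear": [-3.7, 2.4, 0], "spin": 0}, {"linear": [-3.7, 2.4, 0], "spin": 0}, {"linear": [-3.8, 2.4, 0], "spin": 0}, {"linear": [-3.8, 2.3, 0], "spin": 0}, {"linear": [0, 0, 3], "spin": 0}, {"linear": [0, 0, 1.5], "spin": 0}, {"linear": [0, 0, 0], "spin": 0}, {"linear": [0, 0, 0], "spin": 0}])

```text
time_s: 4.35
eef_pos: [0.5231, 0.0792, 0.255]
eef_rot: [2.19, 2.252, 0.0]
contact_force: [-0.0, 0.6, 0.7]
finger_gap: 0.0941
```

```bash
python3 - <<'E'
from m import *
status((0.522,0.078,0.177))
s=snap('wrist','w3');a=snap('scene','s3');b=snap('side','d3')
cv2.imwrite('pics/c3.png',cv2.cvtColor(np.hstack([cv2.resize(x['img'][y0:y0+150,x0:x0+130],None,fx=3,fy=3,interpolation=2) for x,y0,x0 in((a,150,265),(b,130,260))]),4))
for n,x in (('w',s),('s',a),('d',b)):
  for r in spotter.pinpoint('cap_top',x)[:2]: print(n,r,world(x,*r['position']).round(4))
  print(proj(x,[.522,.078,.187]))
E
```

```text
t 4.35 pos [0.5231 0.0792 0.255 ] yaw y 1.59 zaxis [ 1.e-04 -1.e-04 -1.e+00] F [-0.   0.6  0.7] M [-0.1   0.08 -0.01] gap 0.09408285821547853 q [-0.63  0.23  0.49  1.82 -0.12  1.12 -0.07]
to target in tool cm [-0.11 -0.12  7.8 ]
w {'position': [451.4, 219.1], 'p': 0.9} [[0.6561 0.0754 0.0469]]
w {'position': [186.1, 180.6], 'p': 0.67} [[0.3947 0.1031 0.0248]]
[[311.68103231 252.60741733]]
s {'position': [326.8, 228.8], 'p': 0.76} [[0.5275 0.0718 0.1873]]
s {'position': [382.2, 257.7], 'p': 0.69} [[0.3956 0.1127 0.0269]]
[[330.57304289 229.92540928]]
d {'position': [376.2, 225.8], 'p': 0.78} [[0.6661 0.0835 0.0431]]
d {'position': [325.9, 201.9], 'p': 0.58} [[0.5267 0.0814 0.1822]]
[[324.47360395 201.89349997]]
```

View pics/c3.png

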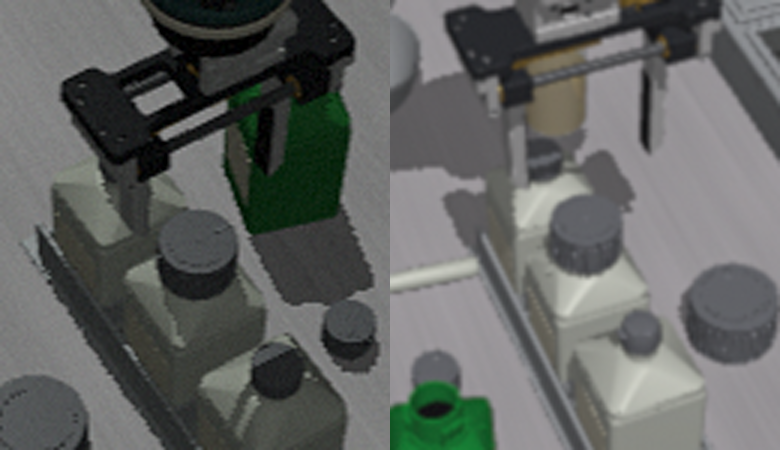

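View pics/w3.png

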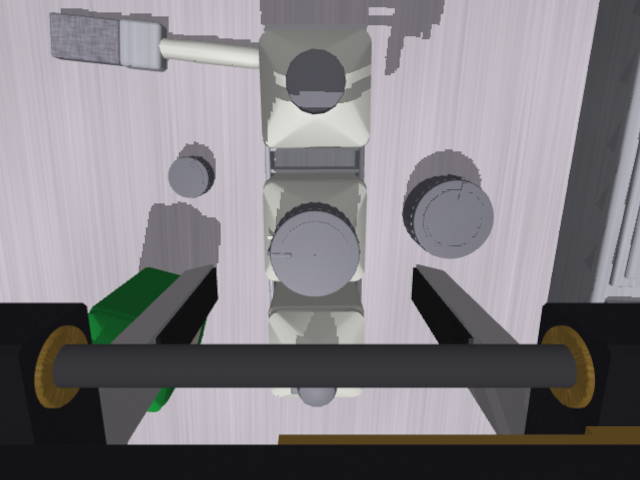

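```bash
python3 - <<'E'
from m import *
s=cams.snapshot('wrist')
v,u=np.mgrid[200:310,250:380];u=u.ravel();v=v.ravel();w=world(s,u,v)
f=w[(w[:,2]>.182)&(w[:,2]<.195)]
print(len(f),f.mean(0),np.median(f[:,2]),cv2.minEnclosingCircle(f[:,:2].astype(np.float32)))
m=((w[:,2]>.182)&(w[:,2]<.195)).reshape(110,130).astype(np.uint8)
c=max(cv2.findContours(m,0,1)[0],key=cv2.contourArea);e=cv2.fitEllipse(c);print(e)
C=world(s,e[0][0]+250,e[0][1]+200,np.median(s['depth'][240:265,300:330]));print(C)
status((*C[0,:2],.177))
E
```

```text
6145 [0.52377631 0.07793489 0.18661969] 0.18662888615302034 ((0.523056149482727, 0.07740210741758347), 0.028989221900701523)
((64.37995910644531, 52.449462890625), (86.32991027832031, 89.17330169677734), 89.59520721435547)
[[0.52375553 0.07814793 0.18666932]]
t 4.7 pos [0.5231 0.0792 0.2549] yaw y 1.52 zaxis [ 6.e-04  2.e-04 -1.e+00] F [0.  1.1 0.3] M [-0.08  0.02 -0.  ] gap 0.09406803736794421 q [-0.63  0.23  0.49  1.82 -0.12  1.12 -0.07]
to target in tool cm [-0.11  0.06  7.79]
```

Call:
arm_command(plan=[{"linear": [-0.1, 0.05, 1.8], "spin": 0}, {"linear": [0, 0, 2], "spin": 0}, {"linear": [0, 0, 2], "spin": 0}, {"linear": [0, 0, 1.5], "spin": 0}, {"linear": [0, 0, 0.5], "spin": 0}, {"linear": [0, 0, 0], "spin": 0}, {"linear": [0, 0, 0], "spin": 0}])

```text
time_s: 5.4
eef_pos: [0.5239, 0.0781, 0.1772]
eef_rot: [2.192, 2.25, 0.001]
contact_force: [0.3, 1.3, -0.3]
finger_gap: 0.094
```

Call:
arm_command(plan=[{"linear": [0, 0, 0], "spin": 0}, {"linear": [0, 0, 0], "spin": 0}, {"linear": [0, 0, 0], "spin": 0}, {"linear": [0, 0, 0], "spin": 0}, {"linear": [0, 0, 0], "spin": 0}, {"linear": [0, 0, 0], "spin": 0}, {"linear": [0, 0, 0], "spin": 0}, {"linear": [0, 0, 0], "spin": 0}, {"linear": [0, 0, 0], "spin": 0}, {"linear": [0, 0, 0], "spin": 0}], fingers=5, force=40)

```text
time_s: 6.4
eef_pos: [0.5235, 0.0781, 0.1765]
eef_rot: [2.192, 2.25, -0.0]
contact_force: [-2.0, 0.0, 3.1]
finger_gap: 0.0557
```

```bash
python3 - <<'E'
from m import *
status()
s=snap('wrist','w4');b=snap('side','d4')
cv2.imwrite('pics/c4.png',cv2.cvtColor(np.hstack([cv2.resize(s['img'],(533,400)),cv2.resize(b['img'][150:300,250:350],(267,400))]),4))
E
```

```text
t 6.4 pos [0.5235 0.0781 0.1765] yaw y 1.49 zaxis [-0.e+00 -1.e-04 -1.e+00] F [-2.   0.   3.1] M [-0.06  0.47 -0.02] gap 0.055707079180084176 q [-0.6   0.32  0.47  1.91 -0.18  0.95 -0.02]
to target in tool cm [-0.05 -0.15 -1.05]
```

View pics/c4.png

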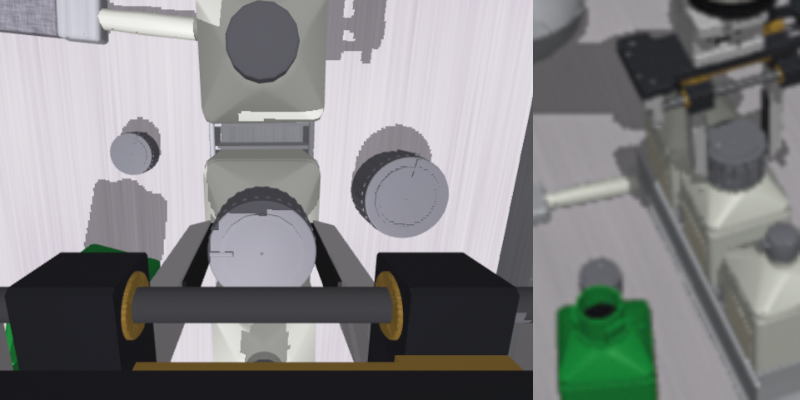

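The jaws hold the wide cap evenly, with a gap of 55.7 mm. Now I press down in small steps.

Call:
arm_command(plan=[{"linear": [0, 0, 0.15], "spin": 0}, {"linear": [0, 0, 0.15], "spin": 0}, {"linear": [0, 0, 0.1], "spin": 0}, {"linear": [0, 0, 0], "spin": 0}, {"linear": [0, 0, 0], "spin": 0}])

```text
time_s: 7.0
eef_pos: [0.5237, 0.0781, 0.1728]
eef_rot: [2.192, 2.25, 0.001]
contact_force: [-3.6, 0.2, 10.2]
finger_gap: 0.0557
```

Call:
arm_command(plan=[{"linear": [0, 0, 0.1], "spin": 0}, {"linear": [0, 0, 0.05], "spin": 0}, {"linear": [0, 0, 0], "spin": 0}])

```text
time_s: 7.3
eef_pos: [0.524, 0.078, 0.1718]
eef_rot: [2.192, 2.25, 0.002]
contact_force: [-4.6, 0.1, 17.9]
finger_gap: 0.056
```

Call:
arm_command(plan=[{"linear": [0, 0, 0], "spin": -0.08}, {"linear": [0, 0, 0], "spin": -0.08}, {"linear": [0, 0, 0], "spin": -0.08}, {"linear": [0, 0, 0], "spin": -0.08}, {"linear": [0, 0, 0], "spin": -0.08}])

```text
time_s: 7.8
eef_pos: [0.5245, 0.0782, 0.1719]
eef_rot: [1.697, 2.642, 0.003]
contact_force: [-1.3, 0.4, 12.5]
finger_gap: 0.0558
```

```bash
python3 - <<'E'
from m import *
status()
s=snap('wrist','w5')
E
```

```text
t 7.8 pos [0.5245 0.0782 0.1719] yaw y 24.58 zaxis [ 2.5e-03  5.0e-04 -1.0e+00] F [-1.3  0.4 12.5] M [-0.08  0.22 -0.09] gap 0.05577008577039004 q [-0.53  0.32  0.39  1.91 -0.15  0.94  0.36]
to target in tool cm [ 0.05 -0.26 -1.51]
```

View pics/w5.png

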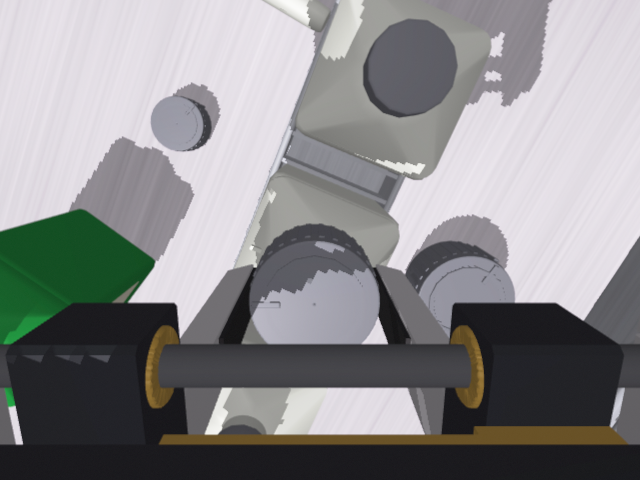

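Call:
arm_command(plan=[{"linear": [0, 0, 0.03], "spin": -0.1}, {"linear": [0, 0, 0], "spin": -0.1}, {"linear": [0, 0, 0], "spin": -0.1}, {"linear": [0, 0, 0], "spin": -0.1}, {"linear": [0, 0, 0], "spin": -0.1}, {"linear": [0, 0, 0], "spin": -0.1}, {"linear": [0, 0, 0], "spin": -0.08}, {"linear": [0, 0, 0], "spin": 0}])

```text
time_s: 8.65
eef_pos: [0.5244, 0.0783, 0.1717]
eef_rot: [0.718, 3.056, 0.002]
contact_force: [-3.5, 0.9, 17.0]
finger_gap: 0.0556
```

```bash
python3 - <<'E'
from m import *
status()
s=snap('wrist','w6')
E
```

```text
t 8.65 pos [0.5244 0.0783 0.1717] yaw y 63.55 zaxis [ 2.1e-03  9.0e-04 -1.0e+00] F [-3.5  0.9 17. ] M [0.16 0.89 0.13] gap 0.05563524042184263 q [-0.43  0.31  0.27  1.91 -0.1   0.94  0.99]
to target in tool cm [ 0.17 -0.18 -1.53]
```

View pics/w6.png

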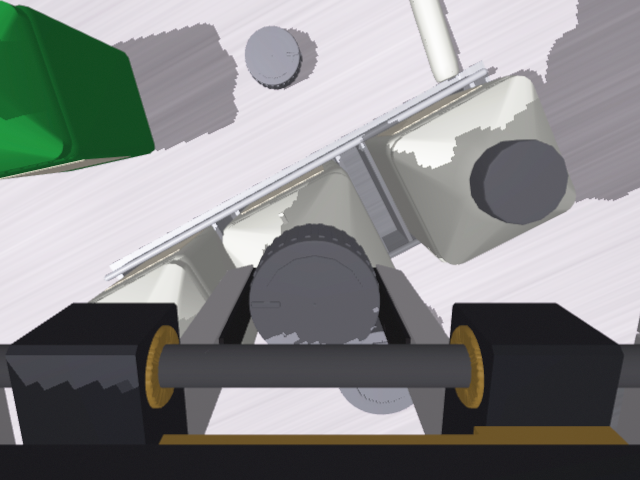

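Call:
arm_command(plan=[{"linear": [0, 0, -0.3], "spin": 0}, {"linear": [0, 0, -0.3], "spin": 0}, {"linear": [0, 0, -0.4], "spin": 0}, {"linear": [0, 0, -0.4], "spin": 0}, {"linear": [0, 0, 0], "spin": 0}])

```text
time_s: 9.2
eef_pos: [0.5236, 0.078, 0.185]
eef_rot: [0.724, 3.057, -0.0]
contact_force: [0.4, -0.1, -1.1]
finger_gap: 0.0558
```

Call:
arm_command(plan=[{"linear": [0, 0, -0.6], "spin": 0}, {"linear": [0, 0, -0.8], "spin": 0}, {"linear": [0, 0, -0.8], "spin": 0}, {"linear": [0, 0, -1], "spin": 0}, {"linear": [0, 0, -1.2], "spin": 0}, {"linear": [0, 0, -1.2], "spin": 0}, {"linear": [0, 0, -1], "spin": 0}, {"linear": [0, 0, -0.5], "spin": 0}, {"linear": [0, 0, -0.2], "spin": 0}, {"linear": [0, 0, 0], "spin": 0}, {"linear": [0, 0, 0], "spin": 0}, {"linear": [0, 0, 0], "spin": 0}])

```text
time_s: 10.4
eef_pos: [0.5233, 0.078, 0.2572]
eef_rot: [-0.723, -3.057, 0.001]
contact_force: [-0.7, 0.2, -0.5]
finger_gap: 0.0555
```

```bash
python3 - <<'E'
from m import *
status()
s=snap('wrist','w7');a=snap('scene','s7');b=snap('side','d7')
cv2.imwrite('pics/c7.png',cv2.cvtColor(np.hstack([cv2.resize(x['img'][y0:y0+150,x0:x0+130],None,fx=3,fy=3,interpolation=2) for x,y0,x0 in((a,150,265),(b,130,260))]),4))
for n,x in(('w',s),('s',a),('d',b)):
  for r in spotter.pinpoint('mouth',x)[:2]: print(n,'mouth',r,world(x,*r['position']).round(4))
  for r in spotter.cut_out('cap',x)[:2]:
    v,u=np.nonzero(r['pixels']);w=world(x,u,v);w=w[x['depth'][v,u]>0]; print(n,r['p'],r['position'],np.median(w,0).round(3),np.percentile(w[:,2],[3,97]).round(4))
  v,u=np.mgrid[0:480,0:640];u=u.ravel();v=v.ravel();w=world(x,u,v)
  k=(np.hypot(w[:,0]-.5237,w[:,1]-.078)<.035)&(w[:,2]>.15)&(w[:,2]<.19)&(x['depth'].ravel()>0)
  if k.sum(): print('neck pts',k.sum(),w[k].min(0),w[k].max(0),np.percentile(w[k][:,2],97))
E
```

```text
t 10.4 pos [0.5233 0.078  0.2572] yaw y 63.37 zaxis [-7.e-04 -3.e-04 -1.e+00] F [-0.7  0.2 -0.5] M [-0.01  0.01  0.03] gap 0.05547887741583085 q [-0.45  0.21  0.28  1.82 -0.06  1.12  0.96]
to target in tool cm [ 0.09 -0.1   7.02]
w mouth {'position': [23.4, 110.1], 'p': 0.64} [[ 0.3607 -0.0549  0.1524]]
w mouth {'position': [624.5, 138.8], 'p': 0.64} [[0.5942 0.3722 0.0359]]
w 0.93 [315.2, 293.0] [0.518 0.081 0.267] [0.2451 0.2687]
w 0.77 [285.0, 75.2] [0.398 0.107 0.024] [0.0119 0.026 ]
neck pts 590 [0.50364598 0.06007961 0.15010681] [0.52344766 0.09959351 0.17617978] 0.17513501004383444
s mouth {'position': [330.6, 231.5], 'p': 0.93} [[0.5127 0.0645 0.1576]]
s mouth {'position': [364.0, 170.1], 'p': 0.86} [[ 0.3519 -0.0522  0.1481]]
s 0.82 [379.6, 256.9] [0.399 0.113 0.023] [0.0012 0.0288]
s 0.7 [278.5, 293.2] [0.661 0.087 0.046] [0.0077 0.0519]
neck pts 328 [0.50268567 0.05998081 0.15033435] [0.54630266 0.10137145 0.18005196] 0.17638363517966754
d mouth {'position': [272.5, 266.5], 'p': 0.93} [[ 0.3624 -0.0319  0.1507]]
d mouth {'position': [322.0, 202.3], 'p': 0.69} [[0.5214 0.0937 0.1713]]
d 0.89 [377.8, 236.3] [0.65  0.061 0.045] [0.0017 0.0494]
d 0.52 [328.9, 188.3] [0.523 0.058 0.256] [0.1316 0.2701]
neck pts 279 [0.50054596 0.0519762  0.15012407] [0.54522293 0.09658279 0.17652839] 0.17497189800554702
```

View pics/c7.png

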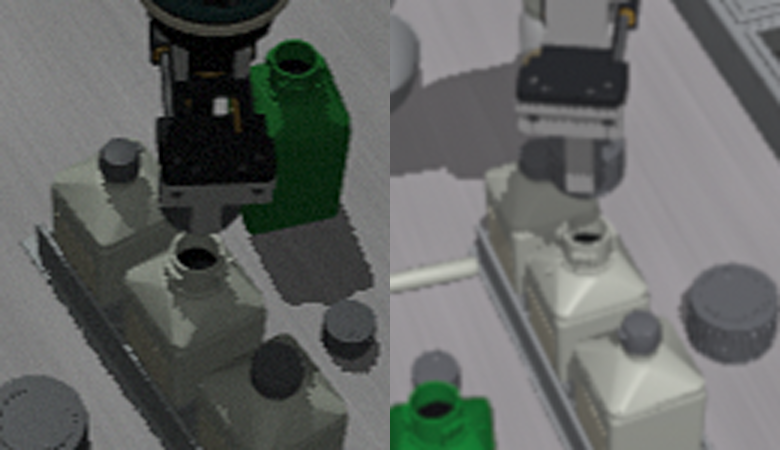

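View pics/w7.png

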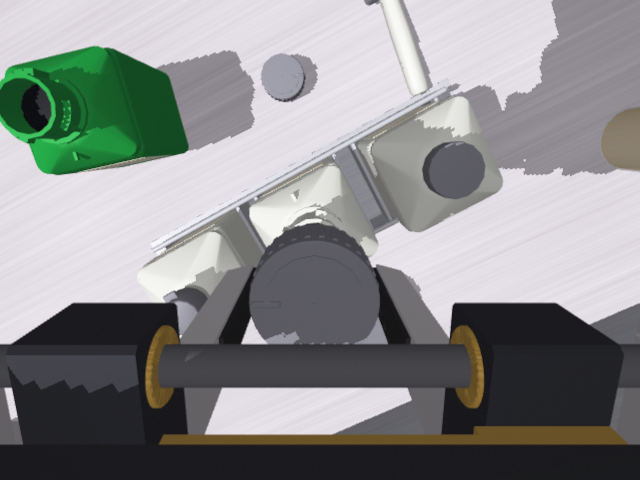

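Call:
arm_command(plan=[{"linear": [0, 0, -0.2], "spin": 0}, {"linear": [0, 0, 0], "spin": 0}, {"linear": [0, 0, 0], "spin": 0}, {"linear": [0, 0, 0], "spin": 0}, {"linear": [0, 0, 0], "spin": 0}, {"linear": [0, 0, 0], "spin": 0}])

```text
time_s: 11.45
eef_pos: [0.5235, 0.078, 0.2597]
eef_rot: [0.724, 3.057, -0.0]
contact_force: [-0.1, -0.6, 0.2]
finger_gap: 0.0557
```

```bash
python3 - <<'E'
from m import *
st,_=status(); print(np.abs(st['qd']).max())
s=snap('wrist','w8');w0=None
v,u=np.mgrid[230:340,250:380];w=world(s,u.ravel(),v.ravel());f=w[(w[:,2]>.262)&(w[:,2]<.276)]
A=np.c_[f[:,:2]-f[:,:2].mean(0),np.ones(len(f))];c=np.linalg.lstsq(A,f[:,2],rcond=None)[0];print('cap top',len(f),np.median(f[:,2]),'tilt deg',np.degrees(c[:2]))
robot.hand_in()
E
```

```text
t 11.45 pos [0.5235 0.078  0.2597] yaw y 63.36 zaxis [ 0.e+00 -1.e-04 -1.e+00] F [-0.1 -0.6  0.2] M [-0.02  0.02  0.02] gap 0.05566953259327198 q [-0.45  0.21  0.28  1.81 -0.06  1.13  0.96]
to target in tool cm [ 0.11 -0.11  7.27]
0.0012818765696412113
cap top 11536 0.2697019888025912 tilt deg [ 1.26462758 -0.73674202]
the job is handed in; nothing more can be done
```

I opened the descaler bottle, the middle one in the caddy with the wide ribbed cap, and handed the job in at about 11.5 s. I gripped the cap at 40 N, pressed it to its stop (up to about 18 N at the wrist) and turned it 62° anticlockwise while pressed. I then lifted it straight off and left it held in the gripper above the mouth.

- **Air below the cap:** the cap top reads z = 0.270 m, so its rim is at about 0.236 m. The mouth is at 0.175 m, which leaves about 6 cm of air.
- **Centring:** the cap is over the neck to within about 1–2 mm. The scene and side cameras put the neck about 7 mm apart in y, and I used their average.
- **Steadiness:** the arm is still and the wrist force is close to zero. The tool axis is vertical; the depth fit of the cap top reads about 1.5° of tilt, which I put down to depth noise and did not check further.
- **Surroundings:** the last pictures show the bottle upright in its pocket and its neighbours, the loose caps and the green bottle apparently undisturbed. I didn't take new full views of the bystanders further out; the arm crossed above the bench with the fingertips at about 0.28 m and met no contact force.

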